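Turn the stripped parts round for refitting

TASK

The four radio parts on the steel rack stand in the order they came out of the set; move them all to the cork-lined pockets of the dark-wood rack in the reverse order for refitting, so that the part at the red end of the steel rack goes to the pocket farthest from the wooden rack's red end, the next one to the pocket beside it, and so on, until the last stands in the pocket at the red end. Keep every part upright, set each gently on its pocket's floor without dropping it, and leave all four standing free.

Things in the scene. Friction and masses are not known exactly. Their poses are not given: they have to be found in the camera images.
- dial_knob: loose brown bakelite dial knob standing upright, 52 mm tall: skirt 36 mm across in the lowest 8 mm, then a nearly straight round body 31 to 29 mm across (from 12 mm up to the top), thin brass disc on top, white pointer line on one side; 60 g nominal. Origin: centre of its underside, z up its axis.
- tuning_eye: loose tuning-eye valve standing upright, 73 mm tall: black round base 30 mm across up to 24 mm, clear glass 27 mm across from 24 to 66 mm, brass rim 30 mm across from 66 to 72 mm, green glowing top disc; 55 g nominal. Origin: centre of its underside, z up its axis.
- tone_pot: loose black tone-control potentiometer standing with its shaft up, 64 mm tall: black round body 36 mm across up to 22 mm, brass collar 16 mm across from 22 to 30 mm, steel shaft 10 mm across from 30 to 64 mm (the place to grip); copper tags on one side reach 22 mm from the axis; 80 g nominal. Origin: centre of its underside, z up its axis.
- capacitor: loose round aluminium can capacitor standing upright, 34 mm across, 60 mm tall, black foot, orange band low down; 70 g nominal. Origin: centre of its underside, z up its axis.
- seat_white: fixed square white enamelled plate, 58 x 58 x 3 mm, on the steel rack; origin at the centre of its underside (10 mm above the table). It marks one of the four places of the steel rack: the dial knob stands on it at the start; the plate stays behind.
- seat_yellow: fixed square yellow enamelled plate, 58 x 58 x 3 mm, on the steel rack; origin at the centre of its underside (10 mm above the table). It marks one of the four places of the steel rack: the tuning-eye valve stands on it at the start; the plate stays behind.
- seat_green: fixed square green enamelled plate, 58 x 58 x 3 mm, on the steel rack; origin at the centre of its underside (10 mm above the table). It marks one of the four places of the steel rack: the potentiometer stands on it at the start; the plate stays behind.
- seat_blue: fixed square blue enamelled plate, 58 x 58 x 3 mm, on the steel rack; origin at the centre of its underside (10 mm above the table). It marks one of the four places of the steel rack: the capacitor stands on it at the start; the plate stays behind.
- rack_out: fixed bare-steel rack, full at the start: base 78 mm (its x) by 290 mm (its y), 10 mm thick; 32 mm high end cheeks, red at +y, bare steel at -y (outer faces 157 mm from the middle). Places in a row at its y = +105, +35, -35, -105 mm, x = 0, each a coloured seat plate with its top 13 mm above the table; which is where varies. Origin: centre of underside, on the table, z up.
- rack_in: fixed dark-wood rack, empty at the start: 78 mm (its x) by 290 mm (its y); 32 mm high end cheeks, red at +y, dark wood at -y (outer faces 157 mm from the middle). Cork-floored pockets at its y = +105, +35, -35, -105 mm, x = 0, 54 x 54 mm inside, floor 10 and wall tops 20 mm above the table. Roughly parallel to the steel rack, nearer or farther. Origin: centre of underside, on the table, z up.

How it is judged (in metres and radians):
At the end, for the whole second after the job is handed in: Each part stands upright (within 0.1 rad), released and at rest, on the floor of the wooden rack's pocket that mirrors its starting place (steel rack y = +105 mm: pocket y = -105 mm, and so on), within 15 mm of the pocket's centre along each rack axis (((y of seat_white in the frame of rack_out between 0.085 and 0.125 m and y of dial_knob in the frame of rack_in between -0.12 and -0.09 m) or (y of seat_white in the frame of rack_out between 0.015 and 0.055 m and y of dial_knob in the frame of rack_in between -0.05 and -0.02 m) or (y of seat_white in the frame of rack_out between -0.055 and -0.015 m and y of dial_knob in the frame of rack_in between 0.02 and 0.05 m) or (y of seat_white in the frame of rack_out between -0.125 and -0.085 m and y of dial_knob in the frame of rack_in between 0.09 and 0.12 m)) and x of dial_knob in the frame of rack_in between -0.015 and 0.015 m and z of dial_knob in the frame of rack_in between 0.005 and 0.014 m and angle between each of dial_knob, tuning_eye, tone_pot, capacitor's own z axis and vertical below 0.1 rad and linear speed of each of dial_knob, tuning_eye, tone_pot, capacitor below 0.02 m/s and angular speed of each of dial_knob, tuning_eye, tone_pot, capacitor below 0.2 rad/s and ((y of seat_yellow in the frame of rack_out between 0.085 and 0.125 m and y of tuning_eye in the frame of rack_in between -0.12 and -0.09 m) or (y of seat_yellow in the frame of rack_out between 0.015 and 0.055 m and y of tuning_eye in the frame of rack_in between -0.05 and -0.02 m) or (y of seat_yellow in the frame of rack_out between -0.055 and -0.015 m and y of tuning_eye in the frame of rack_in between 0.02 and 0.05 m) or (y of seat_yellow in the frame of rack_out between -0.125 and -0.085 m and y of tuning_eye in the frame of rack_in between 0.09 and 0.12 m)) and x of tuning_eye in the frame of rack_in between -0.015 and 0.015 m and z of tuning_eye in the frame of rack_in between 0.005 and 0.014 m and ((y of seat_green in the frame of rack_out between 0.085 and 0.125 m and y of tone_pot in the frame of rack_in between -0.12 and -0.09 m) or (y of seat_green in the frame of rack_out between 0.015 and 0.055 m and y of tone_pot in the frame of rack_in between -0.05 and -0.02 m) or (y of seat_green in the frame of rack_out between -0.055 and -0.015 m and y of tone_pot in the frame of rack_in between 0.02 and 0.05 m) or (y of seat_green in the frame of rack_out between -0.125 and -0.085 m and y of tone_pot in the frame of rack_in between 0.09 and 0.12 m)) and x of tone_pot in the frame of rack_in between -0.015 and 0.015 m and z of tone_pot in the frame of rack_in between 0.005 and 0.014 m and ((y of seat_blue in the frame of rack_out between 0.085 and 0.125 m and y of capacitor in the frame of rack_in between -0.12 and -0.09 m) or (y of seat_blue in the frame of rack_out between 0.015 and 0.055 m and y of capacitor in the frame of rack_in between -0.05 and -0.02 m) or (y of seat_blue in the frame of rack_out between -0.055 and -0.015 m and y of capacitor in the frame of rack_in between 0.02 and 0.05 m) or (y of seat_blue in the frame of rack_out between -0.125 and -0.085 m and y of capacitor in the frame of rack_in between 0.09 and 0.12 m)) and x of capacitor in the frame of rack_in between -0.015 and 0.015 m and z of capacitor in the frame of rack_in between 0.005 and 0.014 m); the robot touches nothing.
It fails at once if a part is tipped over (leans more than 0.7 rad) (angle between any of dial_knob, tuning_eye, tone_pot, capacitor's own z axis and vertical above 0.7 rad).
It fails at once if a part is dropped or slammed into the wooden rack (faster than 0.6 m/s within 20 mm of a pocket floor) ((z of dial_knob in the frame of rack_in below 0.03 m and x of dial_knob in the frame of rack_in between -0.03 and 0.03 m and y of dial_knob in the frame of rack_in between -0.14 and 0.14 m and linear speed of dial_knob above 0.6 m/s) or (z of tuning_eye in the frame of rack_in below 0.03 m and x of tuning_eye in the frame of rack_in between -0.03 and 0.03 m and y of tuning_eye in the frame of rack_in between -0.14 and 0.14 m and linear speed of tuning_eye above 0.6 m/s) or (z of tone_pot in the frame of rack_in below 0.03 m and x of tone_pot in the frame of rack_in between -0.03 and 0.03 m and y of tone_pot in the frame of rack_in between -0.14 and 0.14 m and linear speed of tone_pot above 0.6 m/s) or (z of capacitor in the frame of rack_in below 0.03 m and x of capacitor in the frame of rack_in between -0.03 and 0.03 m and y of capacitor in the frame of rack_in between -0.14 and 0.14 m and linear speed of capacitor above 0.6 m/s)).
It also fails if it takes over 93 s, if anything falls off the work surface, if the arm or the gripper's body presses on something with over 40 N, if the wrist force passes 120 N, or if a joint passes its speed limit or range.

ROBOT

A 7-joint arm with a two-finger parallel gripper is mounted at the origin on the work surface. World frame = base frame: x ahead of the robot, y to its left, z up, the work surface at z = 0. Lengths are in mm, angles in degrees, forces in N, time in s.
With the tool pointing down it reaches from about 400 to 850 mm from the base axis. Payload 6.9 kg.
Tool frame: the origin (TCP) lies at the very end of the fingers, on their centre line; the grasp point (between the pads) lies 19 mm behind it; z points along the fingers, y is the line along which they close (so a half turn about z gives the same grasp; the last joint's range is limited). The gripper opens to 85 mm and grips with 20 to 120 N. Pads are 22 mm wide; open, the fingers measure 114 mm over their backs; the gripper's body (76 mm by 85 mm) begins 54 mm behind the grasp point. The pads swing forward as they close: fully open they stand 13 mm farther back than shut.
Start: joints at [75.946, 29.078, -13.613, 85.955, 7.202, 65.827, -8.869], TCP at [214.751, -586.936, 231.275] pointing down, gripper open.
Joint ranges: [-176.47, 176.47], [-13.61, 117.27], [-81.72, 77.17], [0.22, 143.17], [-87.28, 267.28], [10, 112.55], [-165.47, 165.47]. Speed limits (degrees/s): [136.94, 136.94, 180, 180, 180, 180, 180].

INTERFACE

Orientations are given as a 3x3 rotation matrix whose columns are the frame's x, y, z axes.
In Python, from bench import arm, grip, planner, telemetry, viewer, order, recognise gives the robot as it stands. The module is installed in compiled form; this text tells all that it offers. Calls block until the motion is done:
- arm.movep(position, orientation): joint-space move of the TCP to a pose.
- arm.move_l(position, orientation=None, speed=150): straight line of the TCP; orientation=None keeps the orientation; speed is the mean speed in mm/s.
- arm.movej(angles): joint-space move.
- grip(opening, squeeze=None): finger opening in mm; squeeze is the grip in N (None keeps the last); returns when the fingers have stopped.
- arm.dwell(seconds).
- planner.inverse_kinematics(position, orientation): joint angles nearest the present ones, or None.
- telemetry.state(): the state.
- viewer.get_image(name): name is "scene" or "top"; returns a dict with "pixels" (400x640x3 uint8, blue, green, red), "fx", "fy", "cx", "cy" (pixels), "T" (4x4, takes a point from camera to world coordinates). Camera axes: x right, y up, looking along -z (the intrinsics and any distortion apply to the point x, -y, -z); pixel columns grow to the right and rows downward; lengths in mm; the calibration is good to about 2 mm. A picture is of the moment at which its call begins. There is no depth.
A pose or a line that the arm cannot do raises arm.Unreachable and nothing moves.
- order.finish_job(): hands the job in; it is judged then, once.
Trained networks look in a picture, given as the dict that the camera call returned (one of the last four; its "shot" number tells which), for a name from the list of things; names that differ only in an ending like _2 or _b are one class to them, and where a whole thing is asked for, a point or a joint stands for the part that bears it (a point fixed in the world has none). Each returns a list of dicts, best first, with "p" (0 to 1); they miss things now and then, are a little off and sometimes report something else, mostly with a low value. They report only what shows in the picture. A call takes as long as a camera call.
- recognise(target, picture): "box" ([centre column, centre row, width, height] in pixels, round what is visible of it).
The state is a dict: "t": time; "joint_pos": joint angles; "joint_velocities": joint speeds; "effort": joint torques, N m; "ee_pos": TCP position; "eef_rot": TCP orientation; "ft_force": force on the tool from outside, world axes, zero at the start; "torque": the same for the moment, N m; "grip_width": finger opening in mm; "finger_force": force on a finger pad.
Only numpy, scipy, OpenCV 4.12 (cv2) and the standard library are available. Lean on these libraries where they do the work, as an engineer would, in place of code of your own. Each camera call takes 0.05 s, during which the arm holds its last target. There are 200 camera calls.

## Working session

There is one attempt and no reset: what is moved stays moved. The work goes in short steps, each a Python script; the robot and the scene stay as the last script left them, time stands still between calls to the robot, and variables do not carry over. Pictures are saved under pics/ and viewed, at most 14 in all, crops included, and the job is handed in when it is done.

```bash
mkdir -p pics
python3 - <<'E'
from bench import *
import cv2,numpy as np
for n in("top","scene"):
    p=viewer.get_image(n); cv2.imwrite(f"pics/{n}0.png",p["pixels"])
    print(n,p["fx"],p["fy"],p["cx"],p["cy"],[k for k in p if k!="pixels"]);print(np.round(p["T"],3).tolist())
    for t in "dial_knob tuning_eye tone_pot capacitor seat_white seat_yellow seat_green seat_blue rack_out rack_in".split():
        print(t,[(np.round(d["box"],1).tolist(),round(d["p"],2)) for d in recognise(t,p)[:2]])
print(telemetry.state()["eef_rot"],telemetry.state()["t"])
E
```

```text
top 415.05184442595436 415.05184442595436 319.57353989867465 201.62920631774375 ['fx', 'fy', 'cx', 'cy', 'T', 'shot']
[[0.028, 0.993, -0.116, 471.987], [-1.0, 0.026, -0.014, -25.439], [-0.011, 0.117, 0.993, 766.94], [0.0, 0.0, 0.0, 1.0]]
dial_knob [([217.2, 247.6, 22.0, 19.0], 0.81)]
tuning_eye [([256.8, 247.1, 25.2, 16.6], 0.54)]
tone_pot [([294.4, 250.1, 21.5, 21.1], 0.81)]
capacitor [([340.3, 258.7, 20.2, 25.0], 0.69)]
seat_white [([221.9, 245.8, 33.6, 36.9], 0.87)]
seat_yellow [([261.4, 248.6, 35.3, 36.4], 0.64)]
seat_green [([297.8, 252.2, 34.3, 31.8], 0.66)]
seat_blue [([337.7, 254.2, 33.0, 32.7], 0.94)]
rack_out [([279.4, 250.7, 183.9, 58.6], 0.94)]
rack_in [([335.4, 155.7, 176.5, 65.3], 0.67)]
scene 468.1262388774271 468.1262388774271 319.3580011076403 204.59789801925422 ['fx', 'fy', 'cx', 'cy', 'T', 'shot']
[[0.482, -0.696, 0.532, 957.293], [0.876, 0.377, -0.301, -248.779], [0.009, 0.612, 0.791, 629.748], [0.0, 0.0, 0.0, 1.0]]
dial_knob [([390.8, 132.1, 17.0, 32.4], 0.83)]
tuning_eye [([354.6, 139.6, 17.8, 38.9], 0.61)]
tone_pot [([322.2, 156.9, 19.2, 38.4], 0.87)]
capacitor [([277.5, 165.2, 24.4, 38.9], 0.66), ([335.6, 164.7, 183.3, 93.2], 0.24)]
seat_white [([389.9, 148.6, 41.0, 22.8], 0.7), ([339.6, 261.9, 208.1, 115.1], 0.45)]
seat_yellow [([355.9, 155.6, 38.2, 25.4], 0.96)]
seat_green [([320.8, 171.7, 42.9, 26.5], 0.58)]
seat_blue [([285.2, 183.4, 42.3, 28.1], 0.9)]
rack_out [([334.6, 161.9, 183.5, 97.3], 0.64)]
rack_in [([339.1, 259.9, 213.0, 117.1], 0.65), ([356.6, 138.9, 23.2, 39.2], 0.43)]
[[ 9.39089685e-01  3.43672174e-01 -1.66254771e-06]
 [ 3.43672174e-01 -9.39089685e-01  3.29486446e-05]
 [ 9.76225090e-06 -3.15131037e-05 -9.99999999e-01]] 1.1
```

Run:
```python
import cv2
a=cv2.imread("pics/top0.png")[100:300,150:460];b=cv2.imread("pics/scene0.png")[90:340,200:470]
cv2.imwrite("pics/a.png",cv2.resize(a,None,fx=2.58,fy=2.58));cv2.imwrite("pics/b.png",cv2.resize(b,None,fx=2.4,fy=2.4))
```

```text
(no output)
```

View pics/a.png

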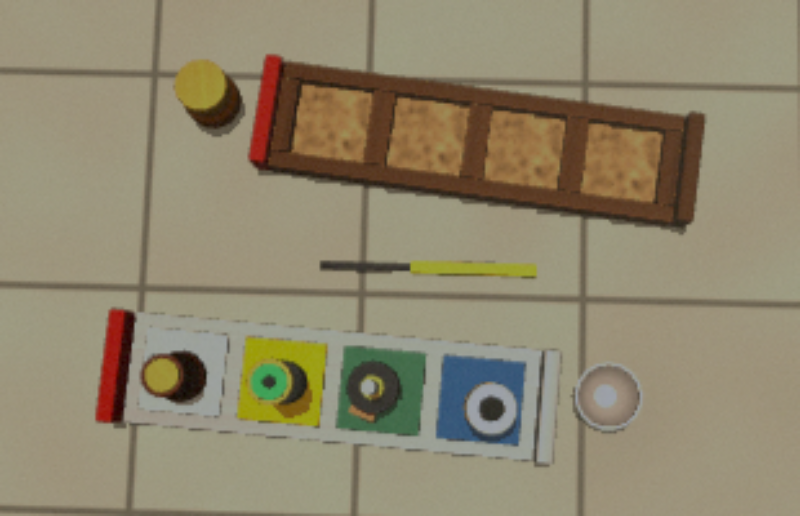

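View pics/b.png

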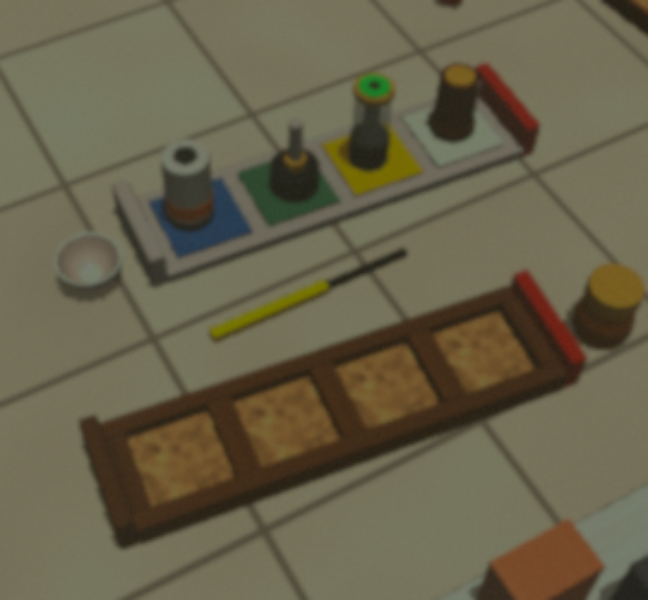

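The steel rack, from its red end (left in the top view, crop x≈115), holds knob (162,376), eye (270,381), pot (370,385) and capacitor (491,409). The wooden rack's red end is at crop (265,110). A jar, a bowl and a screwdriver lie nearby. Next I fit the rack poses and part positions.

```bash
cat > h.py <<'E'
from bench import *
import numpy as np, cv2
from scipy.optimize import least_squares
def proj(p,P):
    T=np.array(p["T"]);c=(np.atleast_2d(P)-T[:3,3])@T[:3,:3]
    return np.c_[p["cx"]+p["fx"]*c[:,0]/-c[:,2],p["cy"]-p["fy"]*c[:,1]/-c[:,2]]
def rz(a): return np.array([[np.cos(a),-np.sin(a),0],[np.sin(a),np.cos(a),0],[0,0,1]])
def world(q,P): return np.atleast_2d(P)@rz(q[2]).T+[q[0],q[1],0]
def tool(a,s): # tool y along s*rack x, z down
    y=s*rz(a)[:,0];z=np.array([0,0,-1.]);return np.c_[np.cross(y,z),y,z]
E
cat > m.py <<'E'
from h import *
import json
t=viewer.get_image("top");s=viewer.get_image("scene")
A=lambda L:np.array(L)/2.58+[150,100]-.3; B=lambda L:np.array(L)/2.4+[200,90]-.3
def fit(obs,q0):
    r=least_squares(lambda q:np.concatenate([(proj(p,world(q,P))-uv).ravel() for p,uv,P in obs]),q0,x_scale=[1,1,.01])
    print(np.round(r.x,3),[np.round(np.split(r.fun,np.cumsum([2*len(o[1]) for o in obs])[:-1])[i].reshape(-1,2),1).tolist() for i in range(len(obs))]);return r.x
# wood: outer/inner cheek top corners z32; +x is up in the top view
W=[(39,157,32),(-39,157,32),(39,-157,32),(-39,-157,32)]
print("rack_in");qi=fit([(t,A([(266,55),(250,164),(704,115),(692,225)]),W),(s,B([(582,357),(520,275),(122,530),(84,424)]),W)],[550,0,-.1])
S=[(29,105+29,13),(-29,105-29,13)]
seat=lambda y:[(29,y+29,13),(29,y-29,13),(-29,y-29,13),(-29,y+29,13)]
P=seat(105)+seat(35)+seat(-35)+seat(-105)
ut=[(146,328),(228,333),(220,417),(137,410),(246,337),(327,343),(320,427),(238,419),(344,345),(427,352),(420,436),(336,428),(443,354),(526,361),(518,446),(436,437)]
us=[(503,142),(446,167),(402,110),(456,95),(421,173),(366,194),(323,143),(376,120),(339,201),(280,223),(238,172),(293,153),(252,230),(187,257),(150,206),(207,180)]
print("rack_out");qo=fit([(t,A(ut),P),(s,B(us),P)],[350,0,-.1])
parts={}
for n,h,a,b in(("dial_knob",52,(162,376),(458,76)),("tuning_eye",73,(270,381),(374,87)),("tone_pot",64,(370,385),(296,126)),("capacitor",60,(491,409),(186,157))):
    f=lambda x:np.r_[(proj(t,[*x,13+h])-A([a])).ravel(),(proj(s,[*x,13+h])-B([b])).ravel()]
    r=least_squares(f,[350,0]);l=rz(qo[2]).T@[r.x[0]-qo[0],r.x[1]-qo[1],0]
    parts[n]=r.x.tolist();print(n,r.x.round(1),r.fun.round(1),"rack frame",l[:2].round(1))
json.dump(dict(qi=qi.tolist(),qo=qo.tolist(),parts=parts),open("m.json","w"))
for sg in(1,-1):
  for q in(qi,qo):
    for y in(105,-105):
        X=world(q,[0,y,0])[0]
        for z in(30,140):
            j=planner.inverse_kinematics([X[0],X[1],z],tool(q[2],sg));print(sg,y,z,X.round(),None if j is None else np.round(j))
E
python3 m.py
```

```text
rack_in
[ 6.47729e+02 -3.73670e+01 -1.07000e-01] [[[-1.8, -0.0], [-2.2, -0.7], [-0.2, -1.3], [-0.2, -1.6]], [[1.5, 0.1], [1.6, -2.8], [-3.5, 0.8], [-3.6, -0.8]]]
rack_out
[ 4.71861e+02  5.94030e+01 -4.90000e-02] [[[-0.8, 0.7], [-0.9, 1.2], [-1.1, 0.8], [-0.8, 1.0], [-1.4, 0.2], [-1.0, 0.3], [-1.2, -0.1], [-1.4, 0.5], [-1.0, 0.0], [-1.3, -0.2], [-1.2, -0.5], [-0.7, 0.1], [-0.9, -0.5], [-1.1, -0.8], [-0.2, -1.3], [-0.7, -0.4]], [[-0.9, 0.4], [-4.3, -0.1], [-1.8, 3.2], [2.2, 0.2], [0.3, -0.5], [-5.3, 1.2], [-2.3, 1.0], [3.4, 1.0], [-0.1, 0.5], [-5.3, 2.2], [-1.7, 1.1], [4.4, -1.1], [0.0, 1.6], [-4.2, 1.8], [-1.6, -0.4], [5.0, -0.1]]]
dial_knob [475.1 164.6] [-0.8  0.  -0.7  0.8] rack frame [ -2.  105.2]
tuning_eye [474.   90.5] [-1.  -0.1 -1.   0.7] rack frame [ 0.6 31.2]
tone_pot [473.4  28. ] [-1.1 -0.2 -1.1  0.5] rack frame [  3.1 -31.3]
capacitor [460.2 -50.1] [-1.1 -0.2 -1.   0.4] rack frame [  -6.2 -109.9]
1 105 30 [659.  67.   0.] [ 11.  47. -34.  92.  32.  51. -41.]
1 105 140 [659.  67.   0.] [ 15.  41. -41.  87.  29.  63. -39.]
1 -105 30 [ 637. -142.    0.] [ 28.  46. -31.  94.
[... 194 characters left out ...]
.  40.  59. -68.]
1 -105 30 [467. -45.   0.] [ 23.  34. -30. 123.  33.  31. -35.]
1 -105 140 [467. -45.   0.] [ 31.  25. -41. 116.  22.  47. -25.]
-1 105 30 [659.  67.   0.] [ 26.  61. -70.  92.  60.  72. 118.]
-1 105 140 [659.  67.   0.] [ 26.  52. -70.  86.  50.  77. 125.]
-1 -105 30 [ 637. -142.    0.] [   3.   44.   14.   95.  -13.   44. -164.]
-1 -105 140 [ 637. -142.    0.] [ -21.   51.   66.   89.  -49.   72. -134.]
-1 105 30 [477. 164.   0.] [ 19.  52. -70. 117.  60.  59.  94.]
-1 105 140 [477. 164.   0.] [ 21.  39. -70. 111.  43.  62. 109.]
-1 -105 30 [467. -45.   0.] [ -35.   51.   66.  123.  -63.   52. -112.]
-1 -105 140 [467. -45.   0.] [ -38.   36.   66.  117.  -41.   55. -133.]
```

The scene corner picks were poor. I'll refine the wooden rack by segmenting the cork areas in both views, using a model of the visible cork.

```bash
cat > m2.py <<'E'
from h import *
import json
M=json.load(open("m.json"))
sq=lambda y,z:np.array([(27,y+27,z),(27,y-27,z),(-27,y-27,z),(-27,y+27,z)])
def vis(p,q,y):
    a,b=[proj(p,world(q,sq(y,z))).astype(np.float32) for z in(10,20)]
    _,c=cv2.intersectConvexConvex(a,b);m=cv2.moments(c*64);return np.array([m["m10"],m["m01"]])/m["m00"]/64
sets=[]
for n in("top","scene"):
    p=viewer.get_image(n);im=p["pixels"];hsv=cv2.cvtColor(im,cv2.COLOR_BGR2HSV)
    pts=[proj(p,world(M["qi"],[0,y,10]))[0] for y in(105,35,-35,-105)]
    smp=np.median([hsv[int(v)-4:int(v)+5,int(u)-4:int(u)+5].reshape(-1,3).mean(0) for u,v in pts],0);print(n,smp)
    ok=((hsv[...,2]>smp[2]-35)&(hsv[...,1]>smp[1]-55)&(abs(hsv[...,0]-smp[0])<10)).astype(np.uint8)
    ok=cv2.morphologyEx(ok,cv2.MORPH_CLOSE,np.ones((3,3)))
    k,_,st,ce=cv2.connectedComponentsWithStats(ok)
    uv=[]
    for c in pts:
        i=min((i for i in range(1,k) if st[i,4]>300),key=lambda i:np.hypot(*(ce[i]-c)));uv.append(ce[i]);print(st[i],ce[i].round(1),c.round(1))
    sets.append((p,np.array(uv)))
def fit(ss):
    r=least_squares(lambda q:np.concatenate([[vis(p,q,y)-u for y,u in zip((105,35,-35,-105),uv)] for p,uv in ss]).ravel(),M["qi"],x_scale=[1,1,.01],diff_step=1e-4)
    print(r.x.round(3),r.fun.reshape(-1,2).round(1).tolist());return r.x
fit(sets[:1]);fit(sets[1:]);M["qi"]=fit(sets).tolist();json.dump(M,open("m.json","w"))
E
python3 m2.py
```

```text
top [ 16.57407407 139.70987654 153.19753086]
[263 133  31  30 744] [278.4 147.3] [277.4 148.3]
[300 138  32  30 764] [315.6 152.5] [314.5 153.1]
[338 143  31  30 776] [352.7 157.6] [351.8 158. ]
[375 148  32  30 769] [390.4 162.8] [389.3 162.8]
scene [ 17.55555556 154.27777778 114.29012346]
[381 220  41  33 849] [400.8 236.3] [399.4 237.6]
[340 234  42  34 927] [360.6 250.5] [359.8 251.9]
[ 297  247   44   38 1019] [318.6 265.3] [318.2 266.9]
[ 253  262   44   39 1116] [274.5 280.8] [274.5 282.6]
[ 6.47878e+02 -3.91370e+01 -1.15000e-01] [[-0.3, -0.0], [-0.0, -0.1], [0.1, 0.0], [0.2, 0.0]]
[ 6.4764e+02 -3.6264e+01 -1.1400e-01] [[-0.1, 0.1], [-0.0, 0.0], [0.0, -0.0], [0.1, -0.0]]
[ 6.47845e+02 -3.75020e+01 -1.15000e-01] [[-1.1, -0.0], [-0.9, -0.1], [-0.8, 0.0], [-0.7, 0.1], [-0.6, 0.5], [-0.6, 0.5], [-0.6, 0.4], [-0.6, 0.4]]
```

```bash
cat > go.py <<'E'
from h import *
import json,sys
M=json.load(open("m.json"));qi=M["qi"]
G=dict(capacitor=(40,-1),tone_pot=(50,-1),tuning_eye=(45,-1),dial_knob=(34,-1))
Y=dict(capacitor=105,tone_pot=35,tuning_eye=-35,dial_knob=-105)
st=telemetry.state
def move(n):
    g=G[n][0];x,y=M["parts"][n];zp=13+g-19
    Rp=tool(-.065,1);Rq=tool(qi[2],1)
    grip(75)
    if n=="capacitor": arm.movep([x,y,170],Rp)
    else: arm.move_l([x,y,150],Rp,speed=250)
    arm.move_l([x,y,zp],speed=150)
    grip(0,40); s=st(); print(n,"gripped",s["grip_width"],s["finger_force"],np.round(s["ft_force"],1))
    if s["grip_width"]<5: raise SystemExit("missed")
    arm.move_l([x,y,145],speed=200)
    X=world(qi,[0,Y[n],0])[0]
    arm.move_l([X[0],X[1],145],Rq,speed=220)
    s=st();print("lifted",s["grip_width"],np.round(s["ft_force"],1)); f0=s["ft_force"][2]
    z=zp-3
    arm.move_l([X[0],X[1],z+6],speed=130)
    for d in(2,1,.5,0,-.5,-1):
        arm.move_l([X[0],X[1],z+d],speed=20)
        f=st()["ft_force"][2]-f0
        if f>2.5: break
    print("down",d,f)
    grip(65)
    arm.move_l([X[0],X[1],150],speed=200)
    print("t",st()["t"],"w",st()["grip_width"])
for n in sys.argv[1:]: move(n)
p=viewer.get_image("scene");cv2.imwrite("pics/s_%s.png"%sys.argv[-1],cv2.resize(p["pixels"][90:340,200:470],None,fx=2.4,fy=2.4))
E
python3 go.py capacitor
```

```text
capacitor gripped 33.27003159250444 39.230398535728455 [-1.8 -0.4  6.1]
lifted 33.06404945190569 [-1.6 -0.2 -0.9]
down 0.5 3.347041528399614
t 10.0917 w 65.22702391304107
```

View pics/s_capacitor.png

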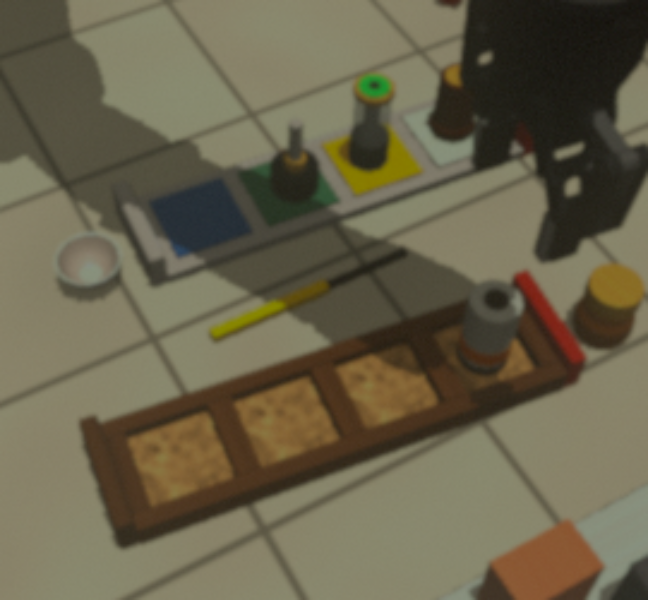

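The capacitor stands upright at crop (487,335), near the middle of the red-end pocket. The other parts haven't moved. Pot next.

```bash
python3 go.py tone_pot
```

```text
tone_pot gripped 8.946591633514334 38.89171779155731 [-0.9 -0.  -0.6]
lifted 8.647971266664026 [ 0.1 -0.5 -1.4]
down 1 2.5579349958594597
t 17.1833 w 65.23476808110281
```

View pics/s_tone_pot.png

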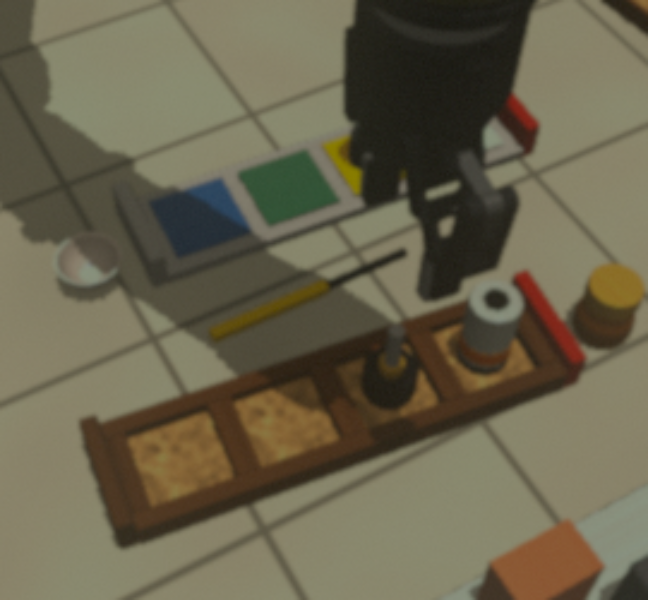

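The pot stands upright at crop (390,375) in the second pocket. Now the eye, then the knob.

```bash
python3 go.py tuning_eye dial_knob
python3 - <<'E'
from h import *
arm.move_l([450,-300,250],speed=250)
p=viewer.get_image("scene");t=viewer.get_image("top")
a=cv2.resize(p["pixels"][90:340,200:470],None,fx=1.6,fy=1.6);b=cv2.resize(t["pixels"][100:260,230:440],None,fx=1.7,fy=1.7)
o=np.zeros((400,800,3),np.uint8);o[:,:432]=a[:400];o[:272,440:797]=b
cv2.imwrite("pics/end.png",o)
E
```

```text
tuning_eye gripped 26.12488255709101 38.98701511323452 [-0.8  0.2  6.6]
lifted 25.988494805119466 [-0.1  0.9 -0.4]
down 0 6.014926462482851
t 24.95 w 65.06453770264126
dial_knob gripped 29.10833252272549 39.25468550529331 [-2.3 -0.8  5.6]
lifted 28.74947059101254 [ 0.2 -0.8 -1.3]
down 0.5 4.540938911930587
t 33.5333 w 65.14392833674003
```

View pics/end.png

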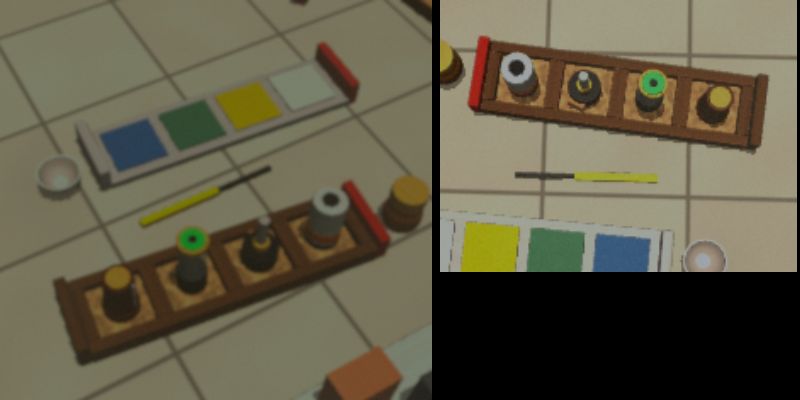

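All four parts stand upright in their mirrored pockets. In the top view the tops are at (517,68), (584,78), (653,83) and (720,97). I'll check centring numerically, using the top view alone.

Run:
```python
from h import *
t=viewer.get_image("top");q=[647.9,-39.1,-.115]
for n,h,c in(("cap",60,(517,68)),("pot",64,(584,76)),("eye",73,(653,83)),("knob",52,(720,97))):
    uv=np.array([230+(c[0]-440)/1.7,100+c[1]/1.7])-.2
    r=least_squares(lambda x:(proj(t,[*x,10+h])-uv).ravel(),[640,0]).x
    print(n,(rz(q[2]).T@[r[0]-q[0],r[1]-q[1],0])[:2].round(1))
```

```text
cap [ -0.9 103.9]
pot [-0.6 35.2]
eye [ -0.4 -34. ]
knob [   0.  -104.2]
```

```bash
python3 -c "
from bench import *
print(order.finish_job())"
```

```text
the job is handed in; nothing more can be done
None
```

The job is handed in: all four parts stand upright and free in their mirrored pockets, within about 1 mm of the pocket centres by the top camera, after about 35 s of the 93 s allowed; the hand-in call returned no verdict.

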